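# Fetch the large socket from a sliding-lid box

## Robot

A 7-joint arm with a two-finger parallel gripper is mounted at the origin on the work surface. World frame = base frame: x ahead of the robot, y to its left, z up, the work surface at z = 0. Lengths are in m, angles in rad, forces in N, time in s.
With the tool pointing down it reaches from about 0.4 to 0.85 m from the base axis. Payload 10.4 kg.
Tool frame: the origin (TCP) lies on the centre line of the jaws, within the pads' length; the fingertips stand r.finger_overhang ahead of it and the grasp point (between the pads) lies 5 mm behind it (r.finger_overhang is the distance from the TCP to the fingertips, in m); z points along the fingers, y is the line along which they close (so a half turn about z gives the same grasp; the last joint's range is limited). The gripper opens to 87 mm and grips with 3 to 60 N. Pads are 19 mm wide; open, the fingers measure 117 mm over their backs; the gripper's body (75 mm by 190 mm) begins 51 mm behind the grasp point.
Start: joints at [1.18, 0.332, -0.065, 1.46, 0.022, 1.35, -0.088], TCP at [0.225, -0.583, 0.214] pointing down, gripper open.
Joint ranges: [-2.6, 2.6], [-0.5, 2.12], [-1.47, 1.34], [0.16, 2.42], [-1.27, 4.41], [0.06, 2.06], [-2.6, 2.6]. Speed limits (rad/s): [2.22, 2.22, 2.79, 2.79, 3.14, 3.14, 3.14].

## Interface

Orientations are given as a unit quaternion [x, y, z, w].
In Python, from bench import read_state, viewer, r gives the robot as it stands.
- The arm moves only by the tool carry_out, never from a script. Its argument "moves" is a list of rows, each a list of 6 numbers: the shift along the tool's x, y, z in units of 40 mm (1.0 is 40 mm), then the turn, a rotation vector about the tool's x, y, z in units of 8 degrees (1.0 is 8 degrees). A call has 1 to 20 rows; each row shifts and turns the commanded pose from where the row before left it, along the tool's axes as they then stand; what a row does not reach is not made up. A row lasts 1/8 s, in which the tool goes at most 62.5 mm and 10.7 degrees, less where a joint would pass 70% of its speed; a pose out of reach is approached as far as the arm can. A call is refused whole if a number of a shift passes 1 or a number of a turn 1, either way. A call with a gripper value outside its range is refused whole. "fingers" is the finger opening in mm, from 0 to 87, set as the call begins (left out, the last holds). The fingers move at their own pace and stop on an object; "force" is the grip in N (left out, the last holds). Time passes only in rows, so rows that do not move let the fingers close. It gives the time, the measured TCP pose, the force, the opening and the grip force at its end, in the units of the state.
- read_state(): the state, without advancing time (a new reading comes with each control period).
- viewer.camera(name): name is "side" or "top" or "wrist"; returns a dict with "pixels" (480x640x3 uint8, red, green, blue), "range_z" (480x640 float32, m along the optical axis (not along the pixel's ray), 0 where there is no reading), "fx", "fy", "cx", "cy" (pixels), "xyz" and "orientation" of the camera in the world. Camera axes: x right, y down, z forward; pixel columns grow to the right and rows downward; lengths in m; the calibration is good to about 2 mm. A picture is of the moment at which its call begins.
- r.close_job(): hands the job in; it is judged then, once.
The state is a dict: "time": time; "joint_positions": joint angles; "joint_vel": joint speeds; "joint_torque": joint torques, N m; "ee_pos": TCP position; "eef_rot": TCP orientation; "ft_force": force on the tool from outside, world axes, zero at the start; "torque": the same for the moment, N m; "width": finger opening in m; "grip_force": force on a finger pad.
Only numpy, scipy, OpenCV 4.12 (cv2) and the standard library are available. Lean on these libraries where they do the work, as an engineer would, in place of code of your own. Each camera call takes 0.05 s, during which the arm holds its last target. There are 200 camera calls.

## Task

Slide the lid of the wooden box along its tracks until it comes out at the open end, and lay it flat on the bench. Then lift the larger (thicker) of the two steel sockets out of the box and stand it upright in the round steel parts dish.

Things in the scene. Friction and masses are not known exactly. Their poses are not given: they have to be found in the camera images.
- box: Wooden box fixed to the bench, 150 (x) by 164 (y) by 78 mm high; origin: centre of underside. +x points to the open end of the lid's tracks (about the robot's left), the only way out. Grooves 60-70 mm up in the 14 mm side walls hold the lid, play 2.5 mm each side, 3 mm in height. Inside 136 mm wide, floor 8 mm up. Two sockets stand in it 32 mm either side of the middle along x, in either order.
- lid_grip (a point): Middle of the lid's grip bar. Loose wooden lid, 160 g: plate 138 (x) by 147 (y) by 7 mm, a bar on its middle 16 mm thick (x), 60 long (y), 30 high. This point is half-way up the bar, 15 mm above the plate's top face, 22 above its underside; x along the box's x, z up. Starts shut or up to 20 mm open; out of the tracks once over 144 mm from the box's middle along its +x. Slides easily.
- big_socket_center (a point): Centre (half-way up) of the larger socket: steel cylinder with a dark hole in its top, 36 mm in diameter, 48 mm high, 220 g, standing upright in the box, z along the cylinder. The other socket, not wanted, looks the same and is as high but only 24 mm in diameter.
- dish: Round shallow steel parts dish, loose, 450 g, on the bench: 116 mm in diameter at its foot, 132 mm at its rim, 20 mm high, wall 3 mm, flat floor 4 mm thick. Origin: centre of its underside. The white mug on the bench is not the dish.
Things that resemble listed ones, but are neither listed nor needed, are in the scene too. Of the things shaped like the part that bears lid_grip, the wooden one is meant.

How it is judged:
By the outcome, as a careful person would: the job done as asked, in the order asked, and still so for the second after the job is handed in, with the robot touching nothing.
It also fails if it takes over 59 s, if anything falls off the work surface, if the arm or the gripper's body presses on something with over 40 N, if the wrist force passes 120 N, or if a joint passes its speed limit or range.

## Working session

There is one attempt and no reset: what is moved stays moved. The work goes in short steps, Python scripts to look and compute and a tool call to move; the robot and the scene stay as the last step left them, time stands still between calls to the robot, and variables do not carry over. Pictures are saved under pics/ and viewed, at most 11 in all, crops included, and the job is handed in when it is done.

Besides the shell and the picture viewer there is one more tool, called after "Emit:" as a command line: name --pt "numbers of a row" for each row, then --argument value for the rest. carry_out: Moves the arm, as the interface text tells. Its arguments: {"type":"object","properties":{"moves":{"type":"array","items":{"type":"array","items":{"type":"number"}}},"fingers":{"type":"number"},"force":{"type":"number"}},"required":["moves"]}

```bash
mkdir -p pics; ls
cat > h.py <<'E'
from bench import read_state, viewer, r
import numpy as np, cv2
from scipy.spatial.transform import Rotation as R
def cam(n):
    c=viewer.camera(n); c['R']=R.from_quat(c['orientation']).as_matrix(); c['t']=np.array(c['xyz']); return c
def cloud(c):
    v,u=np.mgrid[:480,:640]; z=c['range_z']
    p=np.stack([(u-c['cx'])/c['fx']*z,(v-c['cy'])/c['fy']*z,z],-1)
    return p@c['R'].T+c['t']
def save(c,n): cv2.imwrite('pics/'+n,c['pixels'][:,:,::-1])
E
python3 - <<'E'
from h import *
s=read_state(); print(s, r.finger_overhang)
for n in('top','side'):
    c=cam(n); save(c,n+'1.png'); np.savez(n+'1.npz',P=cloud(c),img=c['pixels'],z=c['range_z']); print(n,c['t'],c['R'],c['fx'],c['fy'],c['cx'],c['cy'])
E
```

```text
pics
{'time': 0.0, 'joint_positions': array([ 1.18040381,  0.33288612, -0.06471027,  1.46094564,  0.02158749,
        1.34988889, -0.0884896 ]), 'joint_vel': array([ 0.00091196, -0.00068883, -0.00092773,  0.00188278, -0.00031165,
        0.00131878, -0.00067564]), 'joint_torque': array([-1.34757254e-03, -6.23265481e+01,  2.39233766e-02, -3.89903283e+01,
       -6.13787281e-02,  3.97756754e-02,  1.17194736e-04]), 'ee_pos': array([ 0.22458297, -0.58282762,  0.21334301]), 'eef_rot': array([ 9.83134914e-01,  1.82880365e-01, -1.55757398e-04, -6.99373968e-04]), 'ft_force': array([-0.65480887, -1.22413172, -0.47598366]), 'torque': array([ 0.01284997, -0.02188106, -0.04097051]), 'grip_force': 0.0, 'width': 0.0868818129741124} 0.014
top [ 0.30348349 -0.07373112  0.99605876] [[-0.00942454 -0.97337325  0.22903208]
 [-0.99993727  0.00778732 -0.00805119]
 [ 0.00605327 -0.22909359 -0.97338558]] 471.6925481376193 471.6925481376193 320.480362788549 246.49024450807005
side [-0.11978936  0.69243861  0.69457564] [[-0.77698697 -0.35336023  0.52098733]
 [-0.62921403  0.41026916 -0.66012796]
 [ 0.01951793 -0.84072336 -0.54111301]] 584.3531261923989 584.3531261923989 324.4492325212546 226.8145147352421
```

View pics/top1.png

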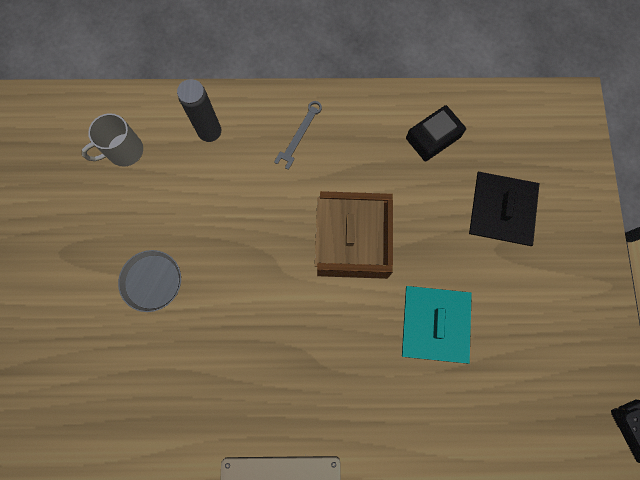

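View pics/side1.png

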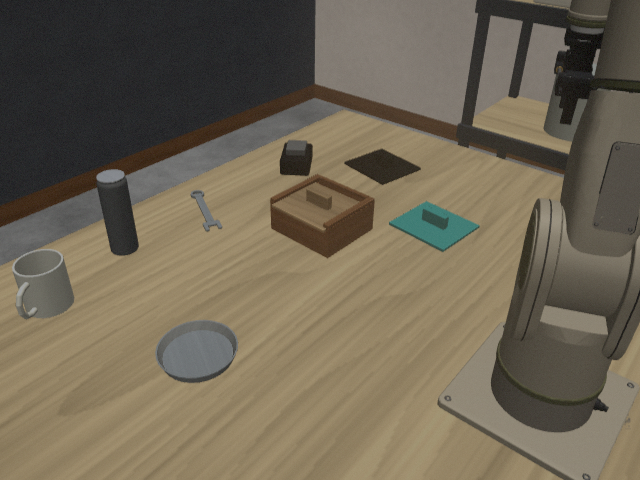

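Top view: the candidates for the lid are the wooden bar in the box (350,230), the black plate (505,208) and the teal plate (437,324). I choose the wooden one. The dish is the shallow one at (150,281), and the mug at (112,140) is not it. The side view agrees: box (322,213), bar (318,198), dish (197,352).

```bash
cat > m.py <<'E'
from h import *
d=np.load('top1.npz'); P=d['P']; im=d['img']
def blob(lo,hi,x0,x1,y0,y1):
    m=np.zeros((480,640),np.uint8); s=P[y0:y1,x0:x1,2]; m[y0:y1,x0:x1]=(s>lo)&(s<hi)
    return m
def rect(m,tag):
    p=P[m>0]; q=(p[:,:2]*1000).astype(np.float32); print(tag,len(p),cv2.minAreaRect(q),'z',np.median(p[:,2]))
print('bench z',np.median(P[380:440,300:400,2]))
rect(blob(.085,.11,330,370,200,260),'bar')
rect(blob(.068,.083,300,400,180,290),'rim')
rect(blob(.045,.085,300,400,180,290),'rim+lid')
m=blob(.012,.03,105,195,235,325); p=P[m>0]; 
print('dish',cv2.minEnclosingCircle((p[:,:2]*1000).astype(np.float32)),p[:,2].max(),p[:,:2].mean(0))
c=cv2.resize(im[170:300,290:420],None,fx=4.5,fy=4.5,interpolation=cv2.INTER_CUBIC); cv2.imwrite('pics/crop1.png',c[:,:,::-1])
for v in (200,230,262,268): print(v,[int(a*1000) for a in P[v,310:400:3,2]])
E
python3 m.py
```

```text
bench z 0.00011474912391429282
bar 259 ((551.7584228515625, -140.08331298828125), (16.015846252441406, 59.407676696777344), 88.40071105957031) z 0.09692694843862781
rim 2802 ((552.1339111328125, -149.2127685546875), (154.91685485839844, 164.88265991210938), 87.54060363769531) z 0.07322205399034948
rim+lid 5829 ((552.0615844726562, -149.0460662841797), (155.25747680664062, 164.88909912109375), 87.61763000488281) z 0.06789426762113138
dish ((464.2655029296875, 276.23162841796875), 66.44032287597656) 0.025471531658201374 [0.46810481 0.28901277]
200 [2, 2, 1, 64, 66, 66, 66, 68, 65, 65, 68, 67, 68, 70, 69, 67, 67, 67, 69, 65, 68, 72, 73, 75, 72, 73, 83, 79, 0, 0]
230 [-1, 0, 66, 66, 66, 68, 65, 68, 66, 68, 66, 63, 88, 96, 98, 66, 66, 65, 66, 67, 68, 69, 68, 67, 66, 38, 77, 78, 0, 1]
262 [-1, 0, 66, 68, 70, 66, 65, 66, 68, 64, 67, 67, 68, 65, 64, 68, 65, 67, 65, 66, 66, 64, 68, 67, 64, 41, 80, 77, 3, 1]
268 [-1, 0, 0, 80, 79, 76, 78, 76, 76, 78, 80, 77, 77, 76, 80, 80, 76, 77, 78, 78, 78, 78, 79, 79, 78, 79, 80, 76, 1, 0]
```

View pics/crop1.png

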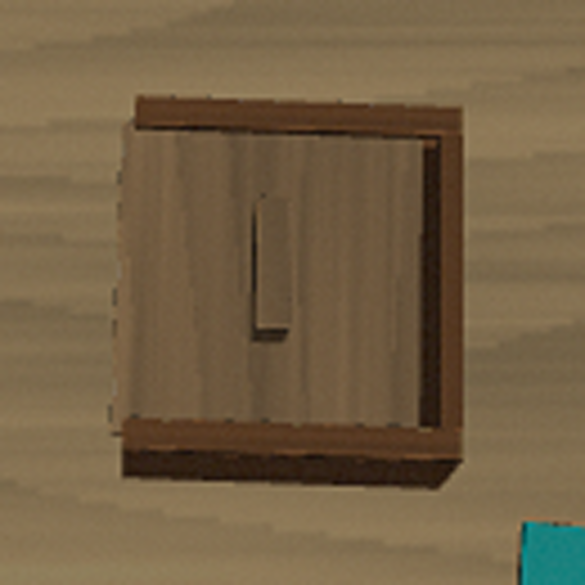

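The crop shows the wooden bar (270,265) on the lid, which sits slightly open toward the left (+y). The end wall on the right stays fixed. Bar height and sizes match (z 0.097, 16×59 mm).

```bash
cat > go.py <<'E'
from h import *
def go(x,y,z,yaw=None):
    "yaw: world angle (deg) of tool y; prints tilt/turn in units of 8 deg and shift in tool axes of TARGET orientation, units 40mm"
    s=read_state(); Rc=R.from_quat(s['eef_rot']).as_matrix(); 
    a=np.radians(yaw); ty=np.array([np.cos(a),np.sin(a),0]); tz=np.array([0,0,-1.]); Rt=np.stack([np.cross(ty,tz),ty,tz],1)
    rv=R.from_matrix(Rc.T@Rt).as_rotvec(degrees=True)/8
    d=np.array([x,y,z])-s['ee_pos']
    print('turn',rv.round(3),'then shift',(Rt.T@d/.04).round(3),'| pos',s['ee_pos'].round(4),'t',s['time'],'w',s['width'],'F',s['ft_force'].round(1),s['grip_force'])
E
python3 -c "
from go import *
go(.5518,-.140,.18,-92.45); print(r.__dict__.keys() if hasattr(r,'__dict__') else '')"
```

```text
turn [-8.00e-03  2.00e-03  2.94e+00] then shift [  7.7   -11.412   0.837] | pos [ 0.2246 -0.5829  0.2135] t 0.1 w 0.08699320277403333 F [-0.1 -0.2 -0.2] 0.0
dict_keys([])
```

Emit:
carry_out --pt "0 0 0 0 0 0.98" --pt "0 0 0 0 0 0.98" --pt "0 0 0 0 0 0.98" --pt "0.6 -0.9 0.05 0 0 0" --pt "0.6 -0.9 0.05 0 0 0" --pt "0.6 -0.9 0.05 0 0 0" --pt "0.6 -0.9 0.05 0 0 0" --pt "0.6 -0.9 0.05 0 0 0" --pt "0.6 -0.9 0.05 0 0 0" --pt "0.6 -0.9 0.05 0 0 0" --pt "0.6 -0.9 0.05 0 0 0" --pt "0.6 -0.9 0.05 0 0 0" --pt "0.6 -0.9 0.05 0 0 0" --pt "0.6 -0.9 0.05 0 0 0" --pt "0.5 -0.7 0 0 0 0" --pt "0.4 -0.5 0 0 0 0" --pt "0 0 0 0 0 0" --fingers 50

```text
time: 2.22
ee_pos: [0.5441, -0.1502, 0.1917]
eef_rot: [1.0, -0.02, -0.0, -0.001]
ft_force: [-1.0, -0.5, 0.3]
width: 0.0501
grip_force: 0.0
```

```bash
python3 -c "
from go import *
c=cam('wrist'); save(c,'w1.png'); P=cloud(c)
m=(P[...,2]>.09)&(P[...,2]<.105)&(c['range_z']>0)&(abs(P[...,0]-.55)<.06)&(abs(P[...,1]+.14)<.04)
print(m.sum(),cv2.minAreaRect((P[m][:,:2]*1000).astype(np.float32)),np.median(P[m],0))
go(.5518,-.140,.18,-92.45)"
```

```text
2243 ((553.7894287109375, -140.25848388671875), (15.63351058959961, 60.285770416259766), 87.60851287841797) [ 0.55593875 -0.14059788  0.09656558]
turn [-0.002  0.006  0.011] then shift [ 0.198 -0.307  0.292] | pos [ 0.5434 -0.1519  0.1917] t 2.275 w 0.04989986486446423 F [-1.3 -0.8 -0.1] 0.0
```

View pics/w1.png

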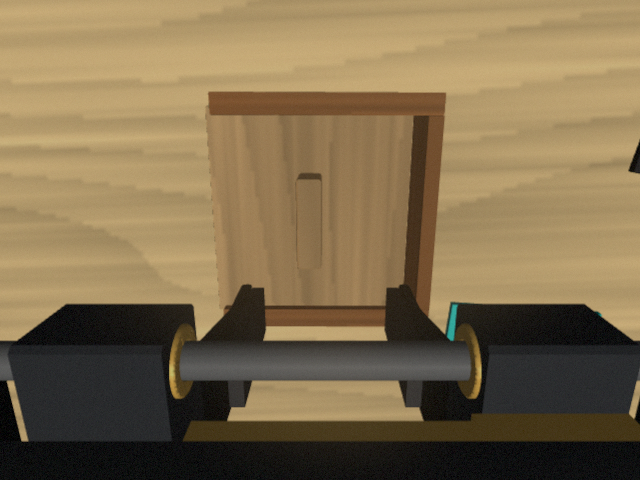

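The wrist view shows the bar at (309,222) inside the box, and its 3D position agrees with the top view. I'll descend and grip.

Emit:
carry_out --pt "0.22 -0.28 0.5 0 0 0" --pt "0 0 0.7 0 0 0" --pt "0 0 0.7 0 0 0" --pt "0 0 0.5 0 0 0" --pt "0 0 0.2 0 0 0" --pt "0 0 0 0 0 0"

```text
time: 3.02
ee_pos: [0.5523, -0.1417, 0.0875]
eef_rot: [1.0, -0.022, -0.001, -0.0]
ft_force: [0.6, 0.2, 0.5]
width: 0.0502
grip_force: 0.0
```

Emit:
carry_out --pt "0 0 0 0 0 0" --pt "0 0 0 0 0 0" --pt "0 0 0 0 0 0" --pt "0 0 0 0 0 0" --fingers 10 --force 20

```text
time: 3.52
ee_pos: [0.5528, -0.1416, 0.0884]
eef_rot: [1.0, -0.021, 0.0, 0.0]
ft_force: [0.1, 1.6, -0.5]
width: 0.0178
grip_force: 0.3
```

```bash
python3 -c "
from go import *
go(.560,.005,.0875,-92.45)"
```

```text
turn [ 0.001 -0.003  0.   ] then shift [ 0.023 -3.67   0.022] | pos [ 0.5528 -0.1416  0.0884] t 3.525 w 0.01778574600245121 F [ 0.1  1.6 -0.5] 0.29238559305667877
```

Emit:
carry_out --pt "0 0 0 0 0 0" --pt "0 0 0 0 0 0" --pt "0 -0.3 0 0 0 0" --pt "0 -0.4 0 0 0 0" --pt "0 -0.4 0 0 0 0" --pt "0 -0.4 0 0 0 0" --pt "0 0 0 0 0 0"

```text
time: 4.4
ee_pos: [0.5553, -0.0796, 0.0881]
eef_rot: [1.0, -0.02, -0.0, -0.0]
ft_force: [-0.2, -0.1, -0.2]
width: 0.0099
grip_force: 0.0
```

```bash
python3 -c "
from go import *
c=cam('wrist'); save(c,'w2.png')
c=cam('top'); P=cloud(c); im=c['pixels']; cv2.imwrite('pics/t2.png',cv2.resize(im[150:320,250:430],None,fx=3.3,fy=3.3)[:,:,::-1])
go(.5518,-.140,.0875,-92.45)"
```

```text
turn [0.002 0.001 0.002] then shift [-0.023  1.457  0.014] | pos [ 0.5552 -0.0818  0.0881] t 4.5 w 0.010062211157353841 F [-0.7 -0.3  0.2] 0.0
```

View pics/w2.png

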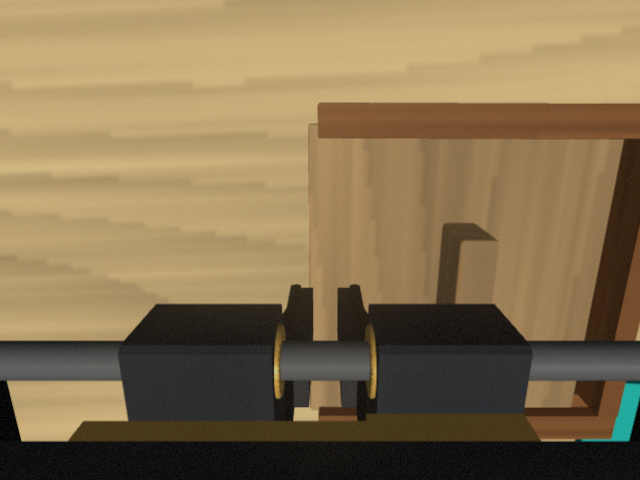

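The wrist view shows closed fingers (325,300) out to the left of the bar (475,265), so the bar was not gripped. I'll measure the lid position and the fingertip height.

```bash
python3 -c "
from go import *
c=cam('wrist'); P=cloud(c); print('cam',c['t'])
for u,v in((475,265),(468,230),(300,295),(350,295),(300,340),(350,320),(325,200),(330,120),(465,300)): print(u,v,P[v,u].round(4),c['range_z'][v,u])
m=(P[...,2]>.09)&(P[...,2]<.105)&(abs(P[...,0]-.57)<.04)&(abs(P[...,1]+.14)<.035)
print(m.sum(),cv2.minAreaRect((P[m][:,:2]*1000).astype(np.float32)))
g=(P[...,2]>-.1)&(abs(P[...,0]-.555)<.03)&(abs(P[...,1]+.08)<.03)&(P[...,2]>.07)&(c['range_z']>0)
print(g.sum(),P[g].min(0),np.percentile(P[g][:,2],[1,5,20]))
"
```

```text
cam [ 0.63476105 -0.08550016  0.25838449]
475 265 [ 0.5731 -0.1432  0.0974] 0.17127664
468 230 [ 0.5837 -0.1444  0.0832] 0.18183817
300 295 [ 0.5659 -0.0731  0.1036] 0.16814648
350 295 [ 0.5662 -0.0926  0.1062] 0.16533935
300 340 [ 0.5892 -0.0785  0.1789] 0.089318946
350 320 [ 0.5656 -0.0914  0.1256] 0.14700519
325 200 [ 0.5957 -0.0842  0.0664] 0.19509698
330 120 [ 0.6309 -0.0877  0.0779] 0.17398319
465 300 [ 0.5575 -0.1403  0.0963] 0.1768507
2878 ((569.0486450195312, -141.83714294433594), (16.341991424560547, 30.307117462158203), 87.45933532714844)
34084 [ 0.54402192 -0.1099982   0.09471352] [0.10251857 0.12265381 0.18921828]
```

View pics/t2.png

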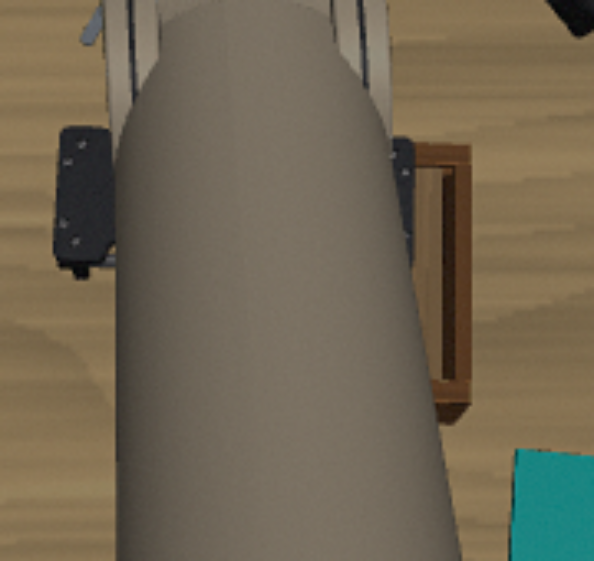

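The top crop mostly shows the arm covering the box, with the box end wall at (458,270). The wrist depth puts the fingertips at z≈0.10, above the bar top at 0.097, not at the expected 0.074. I'll measure that offset.

```bash
python3 -c "
from go import *
c=cam('wrist'); P=cloud(c)
for u in(296,302,346,352):
  print(u,[(v,P[v,u].round(3).tolist()) for v in range(280,306,3)])
s=read_state(); Rc=R.from_quat(s['eef_rot']).as_matrix(); print('cam in tool',Rc.T@(c['t']-s['ee_pos']), (Rc.T@c['R']).round(3), s['joint_positions'].round(3))
c=cam('side'); P=cloud(c); m=(abs(P[...,0]-.555)<.03)&(abs(P[...,1]+.082)<.025)&(P[...,2]>.075)&(c['range_z']>0); q=P[m]
print(m.sum(),np.percentile(q[:,2],[0,1,3,10]),q[np.argmin(q[:,2])]); print(np.argwhere(m)[:,::-1].min(0),np.argwhere(m)[:,::-1].max(0))
"
```

```text
296 [(280, [0.53, -0.063, -0.0]), (283, [0.528, -0.063, 0.0]), (286, [0.568, -0.072, 0.099]), (289, [0.568, -0.072, 0.102]), (292, [0.568, -0.072, 0.105]), (295, [0.567, -0.072, 0.107]), (298, [0.568, -0.073, 0.112]), (301, [0.567, -0.073, 0.112]), (304, [0.568, -0.073, 0.116])]
302 [(280, [0.529, -0.067, -0.002]), (283, [0.528, -0.067, 0.0]), (286, [0.526, -0.067, -0.0]), (289, [0.566, -0.074, 0.097]), (292, [0.566, -0.074, 0.102]), (295, [0.566, -0.074, 0.103]), (298, [0.566, -0.074, 0.107]), (301, [0.566, -0.075, 0.109]), (304, [0.566, -0.075, 0.113])]
346 [(280, [0.556, -0.093, 0.066]), (283, [0.554, -0.093, 0.066]), (286, [0.553, -0.093, 0.067]), (289, [0.566, -0.092, 0.099]), (292, [0.565, -0.092, 0.101]), (295, [0.565, -0.092, 0.105]), (298, [0.565, -0.091, 0.107]), (301, [0.565, -0.091, 0.109]), (304, [0.565, -0.091, 0.113])]
352 [(280, [0.556, -0.096, 0.067]), (283, [0.555, -0.096, 0.068]), (286, [0.567, -0.094, 0.099]), (289, [0.567, -0.094, 0.102]), (292, [0.566, -0.094, 0.104]), (295, [0.567, -0.094, 0.108]), (298, [0.567, -0.094, 0.11]), (301, [0.566, -0.093, 0.112]), (304, [0.567, -0.093, 0.116])]
cam in tool [ 7.96061251e-02  1.38245107e-04 -1.70306574e-01] [[ 0.001 -0.958 -0.287]
 [ 1.     0.001  0.001]
 [-0.001 -0.287  0.958]] [ 0.416  0.33  -0.412  1.763  0.148  1.08  -1.661]
1111 [0.0932614  0.09616247 0.09968394 0.11010915] [ 0.54935415 -0.08642747  0.0932614 ]
[281  44] [321 205]
```

Emit:
carry_out --pt "0 0 -0.5 0 0 0" --pt "0 0.5 0 0 0 0" --pt "0 0.5 0 0 0 0" --pt "-0.03 0.44 0 0 0 0" --pt "0 0 0 0 0 0" --pt "0 0 0 0 0 0" --fingers 45

```text
time: 5.4
ee_pos: [0.5516, -0.1387, 0.1079]
eef_rot: [1.0, -0.021, -0.0, -0.0]
ft_force: [0.7, 0.3, 1.8]
width: 0.0446
grip_force: 0.0
```

```bash
python3 -c "
from go import *
c=cam('wrist'); P=cloud(c); np.save('w3.npy',P)
print(r.finger_overhang)
go(.5525,-.1405,.075,-92.45)
for u in(240,250,255,260,384,390,395,400):
  print(u,[(v,P[v,u].round(3).tolist()) for v in range(282,304,5)])
"
```

```text
0.014
turn [-0.003  0.     0.007] then shift [0.023 0.054 0.826] | pos [ 0.5517 -0.1383  0.108 ] t 5.45 w 0.04508883164461745 F [-0.  -0.4  0.8] 0.0
240 [(282, [0.546, -0.094, 0.067]), (287, [0.543, -0.094, 0.067]), (292, [0.54, -0.094, 0.067]), (297, [0.537, -0.093, 0.067]), (302, [0.565, -0.108, 0.133])]
250 [(282, [0.546, -0.099, 0.067]), (287, [0.564, -0.11, 0.119]), (292, [0.565, -0.111, 0.125]), (297, [0.565, -0.111, 0.129]), (302, [0.564, -0.112, 0.133])]
255 [(282, [0.545, -0.102, 0.066]), (287, [0.565, -0.112, 0.12]), (292, [0.564, -0.112, 0.124]), (297, [0.563, -0.113, 0.126]), (302, [0.563, -0.113, 0.13])]
260 [(282, [0.546, -0.105, 0.067]), (287, [0.563, -0.113, 0.116]), (292, [0.563, -0.114, 0.122]), (297, [0.563, -0.115, 0.126]), (302, [0.563, -0.115, 0.13])]
384 [(282, [0.542, -0.17, 0.066]), (287, [0.561, -0.164, 0.115]), (292, [0.561, -0.163, 0.121]), (297, [0.561, -0.162, 0.126]), (302, [0.561, -0.162, 0.13])]
390 [(282, [0.542, -0.173, 0.067]), (287, [0.561, -0.166, 0.116]), (292, [0.561, -0.166, 0.121]), (297, [0.56, -0.165, 0.125]), (302, [0.561, -0.164, 0.13])]
395 [(282, [0.543, -0.176, 0.067]), (287, [0.562, -0.168, 0.119]), (292, [0.563, -0.167, 0.125]), (297, [0.561, -0.167, 0.127]), (302, [0.561, -0.166, 0.131])]
400 [(282, [0.542, -0.179, 0.067]), (287, [0.562, -0.17, 0.118]), (292, [0.562, -0.169, 0.124]), (297, [0.563, -0.168, 0.13]), (302, [0.562, -0.167, 0.134])]
```

Both cameras put the real fingertips about 8.5 mm above the reported TCP, about 23 mm higher than stated. That is why the fingers closed over the bar. From here on I use tip = TCP z + 0.0085 and descend in guarded steps.

Emit:
carry_out --pt "0.02 0.05 0.4 0 0 0" --pt "0 0 0.4 0 0 0" --pt "0 0 0.15 0 0 0" --pt "0 0 0.1 0 0 0" --pt "0 0 0 0 0 0"

```text
time: 6.08
ee_pos: [0.5523, -0.1411, 0.066]
eef_rot: [1.0, -0.021, -0.0, -0.0]
ft_force: [0.8, 0.2, -0.6]
width: 0.0451
grip_force: 0.0
```

Emit:
carry_out --pt "0 0 0 0 0 0" --pt "0 0 0 0 0 0" --pt "0 0 0 0 0 0" --pt "0 0 0 0 0 0" --pt "0 0 0 0 0 0" --pt "0 0 0 0 0 0" --fingers 8 --force 20

```text
time: 6.82
ee_pos: [0.5524, -0.1412, 0.0663]
eef_rot: [1.0, -0.021, 0.0, 0.0]
ft_force: [-1.5, -0.1, 2.5]
width: 0.0156
grip_force: 20.0
```

Gripped at 15.6 mm width with 20 N. Now I slide it.

Emit:
carry_out --pt "0 -0.2 0 0 0 0" --pt "0 -0.4 0 0 0 0" --pt "0 -0.4 0 0 0 0" --pt "0 -0.4 0 0 0 0" --pt "0 -0.4 0 0 0 0" --pt "0 0 0 0 0 0"

```text
time: 7.58
ee_pos: [0.5556, -0.0664, 0.0663]
eef_rot: [1.0, -0.02, 0.0, -0.001]
ft_force: [0.1, 2.9, 3.1]
width: 0.0157
grip_force: 20.0
```

Emit:
carry_out --pt "0 -0.4 0 0 0 0" --pt "0 -0.4 0 0 0 0" --pt "0 -0.4 0 0 0 0" --pt "0 -0.4 0 0 0 0" --pt "0 -0.4 0 0 0 0" --pt "0 -0.4 0 0 0 0" --pt "0 -0.4 0 0 0 0" --pt "0 -0.3 0 0 0 0" --pt "0 0 0 0 0 0" --pt "0 0 0 0 0 0"

```text
time: 8.82
ee_pos: [0.5607, 0.0539, 0.0661]
eef_rot: [1.0, -0.022, -0.0, 0.0]
ft_force: [-0.5, 0.2, -1.5]
width: 0.016
grip_force: 20.0
```

```bash
python3 -c "
from go import *
c=cam('side'); P=cloud(c); cv2.imwrite('pics/s3.png',cv2.resize(c['pixels'][120:360,130:450],None,fx=2,fy=2)[:,:,::-1])
go(.5525,.06,.075,-92.45)"
```

```text
turn [ 0.003  0.    -0.007] then shift [-0.213 -0.147 -0.223] | pos [0.5608 0.0538 0.0661] t 8.875 w 0.015920001049246423 F [ 0.2 -0.1 -1.3] 19.999960048589855
```

View pics/s3.png

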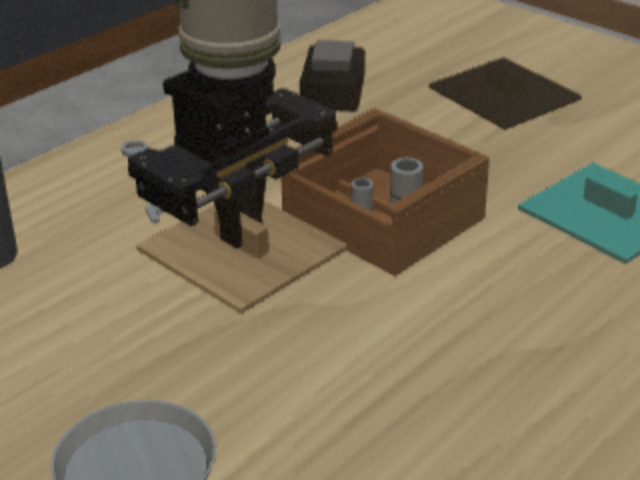

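The side view shows the lid out and held (240,245), the small socket at (362,190) nearer the open end and the big one at (406,175) toward the closed end. Next I lower the lid 60 mm.

Emit:
carry_out --pt "0 -0.15 0.4 0 0 0" --pt "0 0 0.4 0 0 0" --pt "0 0 0.4 0 0 0" --pt "0 0 0.2 0 0 0" --pt "0 0 0.08 0 0 0" --pt "0 0 0 0 0 0"

```text
time: 9.62
ee_pos: [0.5612, 0.0607, 0.0071]
eef_rot: [1.0, -0.021, 0.0, -0.0]
ft_force: [0.8, -0.0, -1.3]
width: 0.016
grip_force: 20.0
```

Emit:
carry_out --pt "0 0 0.03 0 0 0" --pt "0 0 0.03 0 0 0" --pt "0 0 0 0 0 0"

```text
time: 10.0
ee_pos: [0.5615, 0.0606, 0.0062]
eef_rot: [1.0, -0.021, 0.001, 0.0]
ft_force: [-6.9, -0.5, 14.4]
width: 0.0159
grip_force: 20.0
```

Contact at 14 N. Release and rise, then go over the box, turning 90° so that the fingers close across the box's y.

Emit:
carry_out --pt "0 0 -0.01 0 0 0" --pt "0 0 0 0 0 0" --pt "0 0 0 0 0 0" --pt "0 0 -0.4 0 0 0" --pt "0 0 -0.9 0 0 0" --pt "0 0 -0.9 0 0 0" --pt "0 0 -0.9 0 0 0" --pt "0 0 -0.8 0 0 0" --pt "0 0 0 0 0 0" --fingers 40

```text
time: 11.12
ee_pos: [0.5626, 0.0611, 0.1647]
eef_rot: [1.0, -0.021, 0.003, -0.0]
ft_force: [-1.2, 0.2, -1.0]
width: 0.04
grip_force: 0.0
```

```bash
python3 -c "
from go import *
c=cam('top'); P=cloud(c); save(c,'t4.png'); np.savez('t4.npz',P=P,img=c['pixels'])
z=P[...,2]
m=(z>.045)&(z<.064)&(abs(P[...,0]-.552)<.06)&(P[...,1]>-.215)&(P[...,1]<-.08)
n,l,st,ce=cv2.connectedComponentsWithStats(m.astype(np.uint8))
for i in range(1,n):
  if st[i,4]>15: q=P[l==i]; print(st[i],np.median(q,0).round(4),cv2.minEnclosingCircle((q[:,:2]*1000).astype(np.float32)))
m=(z>.02)&(z<.05)&(abs(P[...,1]-.06)<.04)&(abs(P[...,0]-.56)<.05); q=P[m]; print('bar',m.sum(),np.median(q,0))
print(read_state()['joint_positions'].round(2))
go(.550,-.184,.17,-2.45);go(.550,-.184,.17,177.55)"
```

```text
[320 206   3  56 137] [ 0.5614 -0.0825  0.0582] ((552.24560546875, -81.80361938476562), 58.910858154296875)
[334 226  12  12 111] [ 0.5567 -0.1203  0.0559] ((557.783935546875, -121.08512878417969), 11.648689270019531)
[360 229  18  18 243] [ 0.5438 -0.1814  0.0561] ((544.7944946289062, -181.778076171875), 18.120107650756836)
bar 0 [nan nan nan]
[ 0.23  0.27 -0.49  1.67  0.13  1.23 -1.9 ]
turn [  0.016  -0.017 -11.249] then shift [-6.127 -0.029 -0.181] | pos [0.5616 0.0608 0.1628] t 11.175 w 0.03985135354643714 F [-0.4  0.2 -1.6] 0.0
turn [-0.017 -0.016 11.251] then shift [ 6.127  0.029 -0.181] | pos [0.5616 0.0608 0.1628] t 11.175 w 0.03985135354643714 F [-0.4  0.2 -1.6] 0.0
  return _methods._mean(a, axis=axis, dtype=dtype,
  ret = um.true_divide(
```

View pics/t4.png

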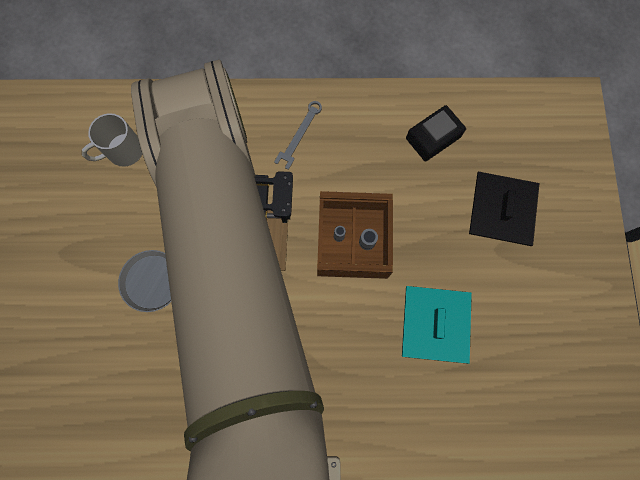

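The top view shows the big socket at (369,239), r = 18.1 mm and z = 0.056, and the small one at (340,233), r = 11.6 mm. There is a divider at x=354. I turn -90° and move over the big one.

Emit:
carry_out --pt "0 0 -0.1 0 0 -0.94" --pt "0 0 0 0 0 -0.94" --pt "0 0 0 0 0 -0.94" --pt "0 0 0 0 0 -0.94" --pt "0 0 0 0 0 -0.94" --pt "0 0 0 0 0 -0.94" --pt "0 0 0 0 0 -0.94" --pt "0 0 0 0 0 -0.94" --pt "0 0 0 0 0 -0.94" --pt "0 0 0 0 0 -0.94" --pt "0 0 0 0 0 -0.94" --pt "-0.4 0 0 0 0 -0.91" --pt "-0.9 0 0 0 0 0" --pt "-0.9 0 0 0 0 0" --pt "-0.9 0 0 0 0 0" --pt "-0.9 0 0 0 0 0" --pt "-0.9 0 0 0 0 0" --pt "-0.8 -0.16 0 0 0 0" --pt "-0.3 0 0 0 0 0" --pt "0 0 0 0 0 0" --fingers 60

```text
time: 13.68
ee_pos: [0.5421, -0.1785, 0.1645]
eef_rot: [0.722, 0.692, -0.0, -0.0]
ft_force: [0.3, 0.6, -0.5]
width: 0.0599
grip_force: 0.0
```

```bash
python3 -c "
from go import *
c=cam('wrist'); P=cloud(c); z=P[...,2]; save(c,'w5.png')
m=(z>.05)&(z<.062)&(abs(P[...,0]-.552)<.06)&(P[...,1]>-.215)&(P[...,1]<-.1)
n,l,st,ce=cv2.connectedComponentsWithStats(m.astype(np.uint8))
for i in range(1,n):
  if st[i,4]>60: q=P[l==i]; print(st[i],np.median(q,0).round(4),cv2.minEnclosingCircle((q[:,:2]*1000).astype(np.float32)))
go(.5448,-.1818,.0175,-2.45)
t=read_state()['ee_pos']; g=(abs(P[...,0]-t[0])<.06)&(abs(P[...,1]-t[1])<.03)&(z>.1)&(z<.25)&(c['range_z']>0); print('tip z',np.percentile(z[g],[0,.5,1,2]))
c=cam('top'); P=cloud(c); z=P[...,2]
m=(z>.03)&(z<.045)&(abs(P[...,1]-.06)<.06)&(abs(P[...,0]-.56)<.06); q=P[m]; print('bar',m.sum(),np.median(q,0))
m=(z>-.02)&(z<.02)&(abs(P[...,1]-.06)<.06)&(abs(P[...,0]-.56)<.06); print('plate z',np.percentile(z[m],[5,50,95]))
"
```

```text
[ 328  124   37   39 1077] [ 0.5585 -0.1207  0.0558] ((558.7266845703125, -121.06253814697266), 11.896476745605469)
[ 304  208   52   52 2096] [ 0.5459 -0.1802  0.0559] ((545.829833984375, -181.4947509765625), 18.053443908691406)
[254 280  31   8 166] [ 0.5006 -0.2145  0.0565] ((502.38189697265625, -214.60121154785156), 10.354373931884766)
turn [-0.002 -0.006  0.006] then shift [-0.106  0.064  3.68 ] | pos [ 0.5424 -0.1774  0.1647] t 13.725 w 0.06019987191571257 F [-0.8  0.6 -0.4] 0.0
tip z [0.17177792 0.17300935 0.17359623 0.17474035]
bar 221 [0.560151   0.05964736 0.03669512]
plate z [0.00405269 0.0071489  0.01025217]
```

View pics/w5.png

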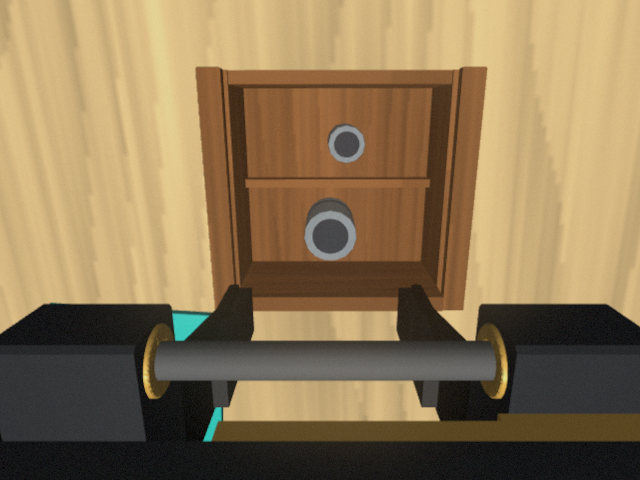

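The wrist view shows the large socket at (330,235) centred in its compartment and the small one at (346,144). The lid lies flat, with its bar top at z=0.037. Descending.

Emit:
carry_out --pt "-0.1 0.08 0.3 0 0 0" --pt "0 0 0.6 0 0 0" --pt "0 0 0.6 0 0 0" --pt "0 0 0.6 0 0 0" --pt "0 0 0.6 0 0 0" --pt "0 0 0.5 0 0 0" --pt "0 0 0.3 0 0 0" --pt "0 0 0.15 0 0 0" --pt "0 0 0 0 0 0"

```text
time: 14.9
ee_pos: [0.5454, -0.1828, 0.019]
eef_rot: [0.722, 0.692, 0.0, 0.0]
ft_force: [-0.5, 0.1, -0.2]
width: 0.0597
grip_force: 0.0
```

Emit:
carry_out --pt "0 0 0 0 0 0" --pt "0 0 0 0 0 0" --pt "0 0 0 0 0 0" --pt "0 0 0 0 0 0" --pt "0 0 0 0 0 0" --pt "0 0 0 0 0 0" --fingers 20 --force 35

```text
time: 15.65
ee_pos: [0.5455, -0.1829, 0.0192]
eef_rot: [0.722, 0.692, 0.0, 0.0]
ft_force: [0.1, 0.8, 3.9]
width: 0.035
grip_force: 35.0
```

Emit:
carry_out --pt "0 0 -0.2 0 0 0" --pt "0 0 -0.5 0 0 0" --pt "0 0 -0.7 0 0 0" --pt "0 0 -0.7 0 0 0" --pt "0 0 -0.6 0 0 0" --pt "0 0 -0.3 0 0 0" --pt "0 0 0 0 0 0"

```text
time: 16.52
ee_pos: [0.5457, -0.1829, 0.1399]
eef_rot: [0.722, 0.692, 0.0, 0.001]
ft_force: [0.8, -0.7, -2.5]
width: 0.0355
grip_force: 35.0
```

```bash
python3 -c "
from go import *
go(.4643,.2762,.14,-2.45)
print(read_state()['joint_positions'].round(2))"
```

```text
turn [0.011 0.005 0.   ] then shift [ 1.138e+01 -2.524e+00 -2.000e-03] | pos [ 0.5457 -0.1829  0.1399] t 16.525 w 0.03551907893658151 F [ 0.8 -0.7 -2.5] 35.000050719827414
[ 0.72  0.33 -0.57  1.67  0.19  1.2   0.06]
```

Emit:
carry_out --pt "0.3 -0.07 0 0 0 0" --pt "0.6 -0.13 0 0 0 0" --pt "0.7 -0.15 0 0 0 0" --pt "0.7 -0.15 0 0 0 0" --pt "0.7 -0.16 0 0 0 0" --pt "0.7 -0.16 0 0 0 0" --pt "0.7 -0.16 0 0 0 0" --pt "0.7 -0.16 0 0 0 0" --pt "0.7 -0.16 0 0 0 0" --pt "0.7 -0.16 0 0 0 0" --pt "0.7 -0.16 0 0 0 0" --pt "0.7 -0.16 0 0 0 0" --pt "0.7 -0.16 0 0 0 0" --pt "0.7 -0.16 0 0 0 0" --pt "0.7 -0.16 0 0 0 0" --pt "0.6 -0.13 0 0 0 0" --pt "0.4 -0.1 0 0 0 0" --pt "0 0 0 0 0 0" --pt "0 0 0 0 0 0"

```text
time: 18.9
ee_pos: [0.4646, 0.2602, 0.1387]
eef_rot: [0.722, 0.692, -0.0, 0.0]
ft_force: [-0.2, 0.1, -2.9]
width: 0.0353
grip_force: 35.0
```

```bash
python3 -c "
from go import *
go(.4643,.2762,.018,-2.45)
c=cam('side'); cv2.imwrite('pics/s6.png',cv2.resize(c['pixels'][100:400,80:400],None,fx=1.9,fy=1.9)[:,:,::-1]); P=cloud(c); z=P[...,2]
m=(z>.014)&(z<.03)&(abs(P[...,0]-.464)<.09)&(abs(P[...,1]-.276)<.09)
print('dish',cv2.minEnclosingCircle((P[m][:,:2]*1000).astype(np.float32)))"
```

```text
turn [-0.002  0.006 -0.005] then shift [ 0.401 -0.025  3.017] | pos [0.4646 0.2602 0.1387] t 18.9 w 0.03528369604058199 F [-0.2  0.1 -2.9] 34.99978741630912
dish ((463.05096435546875, 278.84271240234375), 66.91466522216797)
```

View pics/s6.png

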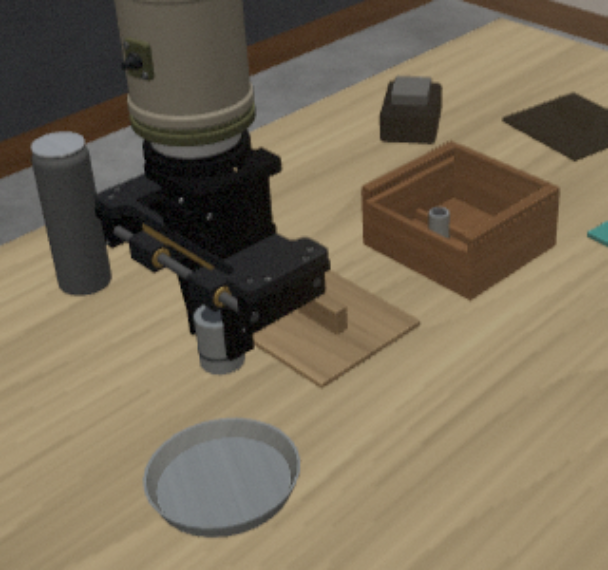

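The side view shows the socket upright in the jaws (220,340), the dish below it (222,475), and the lid flat. The dish centre agrees in both views. Lowering.

Emit:
carry_out --pt "0.2 0 0 0 0 0" --pt "0.22 -0.02 0.3 0 0 0" --pt "0 0 0.6 0 0 0" --pt "0 0 0.6 0 0 0" --pt "0 0 0.6 0 0 0" --pt "0 0 0.5 0 0 0" --pt "0 0 0.3 0 0 0" --pt "0 0 0.12 0 0 0" --pt "0 0 0 0 0 0" --pt "0 0 0 0 0 0"

```text
time: 20.2
ee_pos: [0.465, 0.2781, 0.0188]
eef_rot: [0.722, 0.692, 0.001, 0.0]
ft_force: [0.0, -0.9, -2.2]
width: 0.0353
grip_force: 35.0
```

Emit:
carry_out --pt "0 0 0.04 0 0 0" --pt "0 0 0.03 0 0 0" --pt "0 0 0.02 0 0 0" --pt "0 0 0 0 0 0"

```text
time: 20.7
ee_pos: [0.4647, 0.2778, 0.0152]
eef_rot: [0.722, 0.692, -0.0, 0.0]
ft_force: [-2.8, -2.9, 7.1]
width: 0.0354
grip_force: 35.0
```

Contact at 7 N. Release gently, wait, and rise.

Emit:
carry_out --pt "0 0 0 0 0 0" --pt "0 0 0 0 0 0" --pt "0 0 0 0 0 0" --pt "0 0 0 0 0 0" --pt "0 0 -0.3 0 0 0" --pt "0 0 -0.6 0 0 0" --pt "0 0 -0.9 0 0 0" --pt "0 0 -0.9 0 0 0" --pt "0 0 -0.9 0 0 0" --pt "0 0 -0.4 0 0 0" --pt "0 0 0 0 0 0" --pt "0 0 0 0 0 0" --fingers 52

```text
time: 22.2
ee_pos: [0.464, 0.2774, 0.1732]
eef_rot: [0.722, 0.692, -0.001, -0.0]
ft_force: [0.9, 0.6, -1.4]
width: 0.0521
grip_force: 0.0
```

```bash
python3 -c "
from go import *
c=cam('side'); P=cloud(c); z=P[...,2]; cv2.imwrite('pics/s7.png',cv2.resize(c['pixels'][100:400,80:400],None,fx=1.9,fy=1.9)[:,:,::-1])
m=(z>.047)&(z<.06)&(abs(P[...,0]-.464)<.04)&(abs(P[...,1]-.278)<.04); print('socket top',m.sum(),cv2.minEnclosingCircle((P[m][:,:2]*1000).astype(np.float32)),np.median(z[m]))
m=(z>.014)&(z<.025)&(abs(P[...,0]-.464)<.09)&(abs(P[...,1]-.276)<.09); print('dish',cv2.minEnclosingCircle((P[m][:,:2]*1000).astype(np.float32)))
print(read_state()['ee_pos'],read_state()['time'])"
```

```text
socket top 297 ((463.02923583984375, 282.7564697265625), 18.946290969848633) 0.05031676141103103
dish ((462.62701416015625, 279.5033264160156), 66.89755249023438)
[0.46390637 0.27736327 0.1731285 ] 22.25
```

View pics/s7.png

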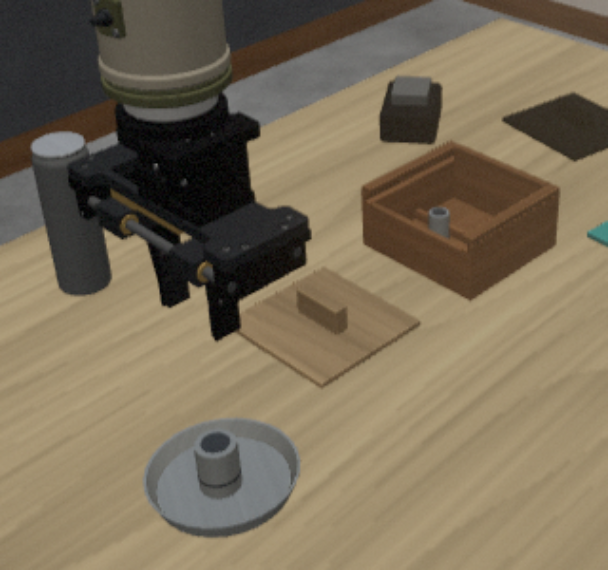

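The socket stands upright in the dish (217,458), the lid lies flat on the bench (325,325), and the gripper is clear.

```bash
python3 -c "
from bench import r
print(r.close_job())"
```

```text
the job is handed in; nothing more can be done
None
```

The lid was slid out and lies flat on the bench, the larger socket stands upright in the steel dish, and the job was handed in at about 22 s; the first grip closed above the lid's bar because the fingertips sit about 23 mm higher than stated, and the second grip held.

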